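Stow the spray can and hang the caddy under the shelf

ROBOT

A 6-joint arm with a two-finger parallel gripper is mounted at the origin on the work surface. World frame = base frame: x ahead of the robot, y to its left, z up, the work surface at z = 0. Lengths are in m, angles in rad, forces in N, time in s.
With the tool pointing down it reaches from about 0.225 to 0.875 m from the base axis. Payload 3.4 kg.
Tool frame: the origin (TCP) lies where the fingers leave the gripper's body, on its centre line; the fingertips stand 73 mm ahead of it and the grasp point (between the pads) lies 54 mm ahead of it (manip.grip_point_offset is the distance from the TCP to the grasp point, in m); z points along the fingers, y is the line along which they close (so a half turn about z gives the same grasp; the last joint's range is limited). The gripper opens to 85 mm and grips with 20 to 120 N. Pads are 22 mm wide; open, the fingers measure 114 mm over their backs; the gripper's body (76 mm by 85 mm) begins 54 mm behind the grasp point. The pads swing forward as they close: fully open they stand 13 mm farther back than shut.
Start: joints at [-1.339, 0.276, 1.505, -0, 1.361, -0.121], TCP at [0.199, -0.54, 0.304] pointing down, gripper open.
Joint ranges: [-2.89, 2.89], [-0.75, 2.08], [0.22, 2.7], [-1.18, 4.32], [0.11, 2.71], [-2.7, 2.7]. Speed limits (rad/s): [2.57, 2.57, 3.14, 3.14, 3.14, 3.14].

INTERFACE

Orientations are given as a unit quaternion [w, x, y, z].
In Python, from rig import sensors, cams, manip, spotter gives the robot as it stands.
- The arm moves only by the tool drive_tool, never from a script. Its argument "targets" is a list of rows, each a list of 4 numbers: the shift along the world's x, y, z in m, then the turn about the world's z in degrees. In form: [[dx, dy, dz, spin], ...]. A call has exactly 5 rows; each row shifts and turns the commanded pose from where the row before left it; what a row does not reach is not made up. A row lasts 1/8 s, in which the tool goes at most 62.5 mm and 10.7 degrees, less where a joint would pass 70% of its speed; a pose out of reach is approached as far as the arm can. A call is refused whole if a number of a shift passes 0.0625 or a number of a turn 10.7, either way. A call with a gripper value outside its range is refused whole. "jaw" is the finger opening in m, from 0 to 0.0854, set as the call begins (left out, the last holds). The fingers move at their own pace and stop on an object; "force" is the grip in N (left out, the last holds). Time passes only in rows, so rows that do not move let the fingers close, or fill a call up. It gives the time, the measured TCP pose, the force and the opening at its end, in the units of the state.
- sensors.get_state(): the state, without advancing time (a new reading comes with each control period).
- cams.get_image(name): name is "scene" or "top"; returns a dict with "color" (480x640x3 uint8, red, green, blue), "intrinsics" (3x3 intrinsics, pixels), "D" ([k1, k2, p1, p2, k3] as OpenCV has them; the pictures are not rectified), "R" (3x3) and "t" (3): a world point X has camera coordinates R X + t. Camera axes: x right, y down, z forward; pixel columns grow to the right and rows downward; lengths in m; the calibration is good to about 2 mm. A picture is of the moment at which its call begins. There is no depth.
- manip.sign_off(): hands the job in, once; it reports no verdict.
Trained networks look in the newest picture that a camera, given by its name, has taken for a name from the list of things; names that differ only in an ending like _2 or _b are one class to them, and where a whole thing is asked for, a point or a joint stands for the part that bears it (a point fixed in the world has none). Each returns a list of dicts, best first, with "score" (0 to 1); they miss things now and then, are a little off and sometimes report something else, mostly with a low value. They report only what shows in the picture. A call takes as long as a camera call.
- spotter.find_in(query, camera): "point" ([x, y, z] in m, in world coordinates, good to about 4 mm: the middle of the surface that is visible of it).
- spotter.landmark_of(query, camera): "point" ([x, y, z] in m, in world coordinates, good to about 4 mm: a listed point, or the origin of a listed thing).
The state is a dict: "clock": time; "qpos": joint angles; "qd": joint speeds; "effort": joint torques, N m; "position": TCP position; "ee_rot": TCP orientation; "contact_force": force on the tool from outside, world axes, zero at the start; "moment": the same for the moment, N m; "width": finger opening in m.
Only numpy, scipy, OpenCV 4.12 (cv2) and the standard library are available. Lean on these libraries where they do the work, as an engineer would, in place of code of your own. Each camera call takes 0.05 s, during which the arm holds its last target. There are 200 camera calls.

TASK

Stand the blue spray can upright in the orange caddy's pocket diagonally opposite the white can, with the caddy still standing on the bench. Then hang the loaded caddy by its handle on the empty yellow hook under the wire shelf, so that it hangs level and still with both cans upright in their pockets. Leave the other things on the bench where they are.

Things in the scene. Friction and masses are not known exactly. Their poses are not given: they have to be found in the camera images.
- caddy: Orange open caddy, 150 (x) x 140 (y) x 62 mm high, 0.3 kg, walls and floor 4 mm; four corner pockets 56 x 56 mm, narrow slots between. Fixed black handle: level bar along x at y = 0, 120 mm long, 12 x 12 mm section, centre 150 mm above the underside; 10 mm legs go down to the end walls at x = +-72 mm. Origin: centre of underside, z up. May hang either way round.
- handle (a point): Middle of the caddy's handle bar (centre of the 12 x 12 mm section), 150 mm above the caddy's underside; axes as the caddy's.
- pocket (a point): Centre of the floor (upper side) of the caddy pocket that is to take the blue can, at x = +43, y = -38 mm in the caddy; axes as the caddy's.
- blue_can: Blue spray can with white cap and a silver band, about 0.12 kg, standing on the bench: 46 mm diameter up to 92 mm height, cap 39 mm diameter, 120 mm tall in all. Origin: centre of its underside.
- white_can: White spray can with black cap, same size and mass, standing in the caddy's pocket at x = -43, y = +38 mm. Origin: centre of its underside.
- green_can: Green spray can with white cap, same size, standing on the bench; not to be moved. Origin: centre of its underside.
- shelf: Wire shelf on two grey rear posts, fixed. Origin: on the bench straight below the middle between the two hooks; x points level from its open front into the shelf. The wire board (underside 343 mm, top 353 mm above the bench) spans x = -40 to +170 mm, y = -220 to +220 mm; stock up to 90 mm high stands mid-board from x = +70 mm; posts, 390 mm tall, at x = 165, y = +-215 mm.
- free_hook: Empty yellow J hook of 9 mm rod under the shelf, fixed, axes as the shelf's. Origin: lowest point of the cradle's upper side (224 mm above the bench), where the bar's underside rests. Stem at y = -23 mm rises to the shelf; cradle runs along y to an upturned tip at y = +27 mm, its top 21 mm above the origin; 40 mm gap. The bar lies along x and enters from +y, above the tip, below the shelf.
- used_hook: Dark steel hook of the same shape, fixed, occupied by a small blue pail (76 mm diameter, reaching from 10 mm above this origin to 150 mm below it). Origin as for the free hook.
- tape_roll: Grey tape roll, 80 mm diameter, 24 mm high, lying on the bench; a bystander. Origin: centre of its underside.
- screwdriver: Screwdriver lying on the bench, about 200 mm long; a bystander.

How it is judged:
By the outcome, as a careful person would: the job done as asked, in the order asked, and still so for the second after the job is handed in, with the robot touching nothing.
It also fails if it takes over 72 s, if anything falls off the work surface, if the arm or the gripper's body presses on something with over 40 N, if the wrist force passes 120 N, or if a joint passes its speed limit or range.

## Working session

There is one attempt and no reset: what is moved stays moved. The work goes in short steps, Python scripts to look and compute and a tool call to move; the robot and the scene stay as the last step left them, time stands still between calls to the robot, and variables do not carry over. Pictures are saved under pics/ and viewed, on a budget of 10 in all, crops included, one or two more only if the job needs it, and the job is handed in when it is done.

Besides the shell and the picture viewer there is one more tool, called after "Request:" as a command line: name --pt "numbers of a row" for each row, then --argument value for the rest. drive_tool: Moves the arm, as the interface text tells. Its arguments: {"type":"object","properties":{"targets":{"type":"array","items":{"type":"array","items":{"type":"number"}}},"jaw":{"type":"number"},"force":{"type":"number"}},"required":["targets"]}

```bash
mkdir -p pics; ls
python3 - <<'E'
from rig import sensors, cams, manip, spotter
import cv2
s=sensors.get_state();print(s)
for c in ["scene","top"]:
    im=cams.get_image(c);cv2.imwrite(f"pics/{c}0.png",im["color"][:,:,::-1]);print(c,(-im["R"].T@im["t"]).round(3))
    for n in ["caddy","handle","pocket","blue_can","white_can","green_can","shelf","free_hook","used_hook","tape_roll","screwdriver"]:
        r=spotter.landmark_of(n,c); print(n,[(x["point"],round(x["score"],2)) for x in r][:3])
E
```

```text
pics
{'clock': 0.0, 'qpos': array([-1.33900406e+00,  2.76617931e-01,  1.50612571e+00, -5.45606116e-07,
        1.36071850e+00, -1.20984643e-01]), 'qd': array([-9.78875067e-05, -6.98010301e-04,  1.01573560e-03,  1.71278120e-03,
        7.80997686e-04,  1.71089461e-03]), 'effort': array([-1.11510613e-03, -4.16771650e+01, -2.45802498e+01, -1.31832603e-04,
        1.11771884e-02, -4.86384948e-06]), 'position': array([ 0.19857712, -0.53920152,  0.30302948]), 'ee_rot': array([-9.33297118e-04,  9.84483408e-01,  1.75475198e-01, -5.20283533e-05]), 'contact_force': array([ 0.03170558, -1.01392682, -0.58043696]), 'moment': array([ 0.03810781,  0.02746829, -0.00475813]), 'width': 0.08506081016203317}
scene [ 1.228 -0.214  1.014]
caddy [([0.4616, 0.3709, -0.0019], 0.7), ([0.4592, 0.375, 0.1487], 0.63)]
handle [([0.4651, 0.3754, 0.1523], 0.88), ([0.4565, 0.0537, -0.0], 0.67)]
pocket [([0.4951, 0.3277, 0.0074], 0.8)]
blue_can [([0.4357, 0.1535, 0.002], 0.57)]
white_can [([0.4275, 0.4264, 0.001], 0.89), ([0.4603, 0.3743, 0.1533], 0.55)]
green_can [([0.4578, 0.0563, -0.0019], 0.78)]
shelf []
free_hook [([0.6091, 0.0767, 0.0014], 0.28)]
used_hook [([0.6774, -0.0981, 0.2254], 0.73), ([0.6029, 0.0726, 0.0001], 0.5)]
tape_roll [([0.606, 0.0743, 0.0009], 0.95)]
screwdriver [([0.6464, 0.2733, -0.0003], 0.7)]
top [0.449 0.112 1.069]
caddy [([0.4655, 0.3704, 0.0002], 0.69)]
handle [([0.4625, 0.3788, 0.1517], 0.7), ([0.6532, 0.2731, 0.0026], 0.67)]
pocket [([0.4917, 0.3272, 0.0003], 0.59), ([0.6539, 0.2738, -0.003], 0.52)]
blue_can [([0.4403, 0.1516, 0.0046], 0.82)]
white_can [([0.427, 0.4229, 0.0014], 0.78)]
green_can [([0.4576, 0.0561, -0.0007], 0.9)]
shelf []
free_hook [([0.4189, -0.2246, 0.2276], 0.9)]
used_hook [([0.6761, -0.1014, 0.2247], 0.82)]
tape_roll [([0.6052, 0.0751, 0.0006], 0.87)]
screwdriver [([0.6531, 0.2715, 0.0003], 0.86)]
```

View pics/scene0.png

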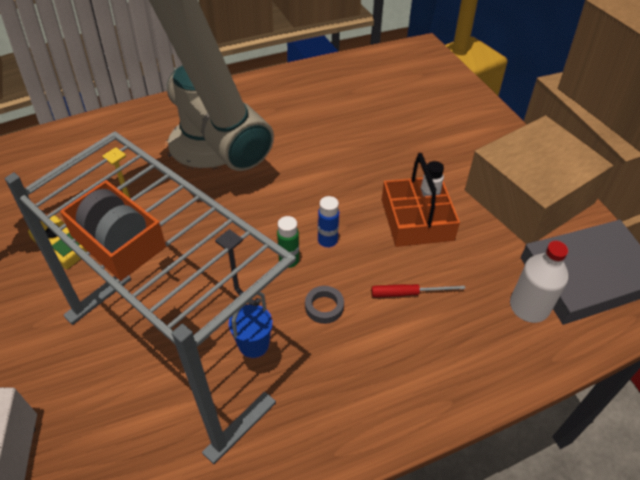

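View pics/top0.png

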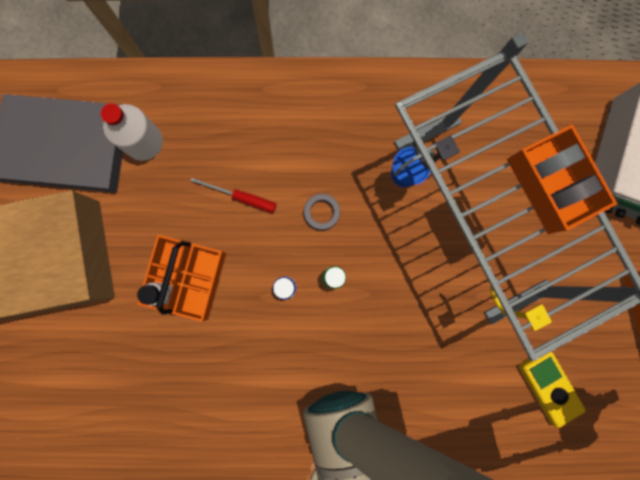

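The pictures show the blue can at (328,220) in scene, the caddy at (420,205), and the free yellow hook at the near shelf corner (top view ~(495,300)), with the shelf front facing the robot's left. I'll average more detections and zoom in on the handle's legs.

Run:
```python
from rig import sensors, cams, manip, spotter
import cv2, numpy as np
for n in ["caddy","handle","pocket","blue_can","white_can","free_hook","used_hook"]:
    P=[]
    for k in range(3):
        for c in ["scene","top"]:
            cams.get_image(c)
            r=spotter.landmark_of(n,c)
            if r and r[0]["score"]>.5 : P.append(r[0]["point"])
    P=np.array(P);print(n,len(P),np.median(P,0).round(4),P.std(0).round(4))
a=cv2.imread("pics/scene0.png")[140:250,370:480];b=cv2.imread("pics/top0.png")[220:330,130:240]
cv2.imwrite("pics/crop1.png",cv2.resize(np.hstack([a,b]),None,fx=3.6,fy=3.6,interpolation=cv2.INTER_CUBIC))
```

```text
caddy 6 [ 0.4628  0.3742 -0.0027] [0.0013 0.0007 0.0015]
handle 6 [0.4622 0.3758 0.1516] [0.0019 0.0018 0.0022]
pocket 5 [0.4948 0.3257 0.0025] [0.0022 0.0014 0.0007]
blue_can 6 [0.4378 0.154  0.0012] [0.0024 0.0021 0.0009]
white_can 6 [0.427  0.4208 0.0023] [0.0012 0.0016 0.0008]
free_hook 3 [ 0.4146 -0.2238  0.227 ] [0.0013 0.0009 0.0009]
used_hook 5 [ 0.6766 -0.0976  0.2232] [0.0017 0.0018 0.001 ]
```

View pics/crop1.png

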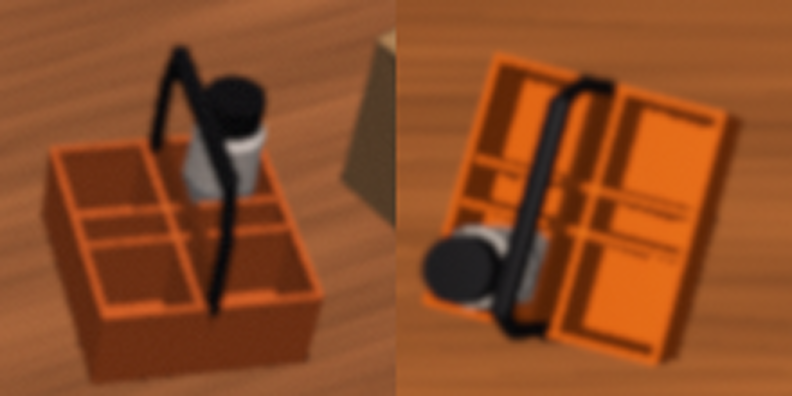

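Request:
drive_tool --pt "0 0.06 0 10.7" --pt "0 0.06 0 10.7" --pt "0 0.06 0 10.7" --pt "0 0.06 0 10.7" --pt "0 0.06 0 10.7" --jaw 0.065

```text
clock: 6.02
position: [0.1984, -0.2377, 0.304]
ee_rot: [0.0, 0.799, 0.602, 0.0]
contact_force: [1.1, 0.5, 0.8]
width: 0.065
```

Request:
drive_tool --pt "0.02 0.048 0 0.5" --pt "0.02 0.048 0 0.5" --pt "0.02 0.048 0 0.5" --pt "0.02 0.048 0 0.5" --pt "0.02 0.048 0 0.5"

```text
clock: 6.65
position: [0.299, 0.002, 0.3044]
ee_rot: [0.001, 0.787, 0.617, 0.001]
contact_force: [1.7, 0.2, -0.4]
width: 0.065
```

Request:
drive_tool --pt "0.028 0.031 0 0" --pt "0.028 0.031 0 0" --pt "0.028 0.031 0 0" --pt "0.027 0.031 0 0" --pt "0.027 0.031 0 0"

```text
clock: 7.28
position: [0.4375, 0.1567, 0.304]
ee_rot: [0.0, 0.787, 0.617, 0.0]
contact_force: [0.8, -0.0, 0.9]
width: 0.0655
```

Request:
drive_tool --pt "0 0 0 0" --pt "0 0 0 0" --pt "0 0 0 0" --pt "0 0 0 0" --pt "0 0 0 0"

```text
clock: 7.9
position: [0.4364, 0.155, 0.3042]
ee_rot: [0.0, 0.787, 0.617, 0.0]
contact_force: [0.3, 0.0, 0.2]
width: 0.0648
```

Request:
drive_tool --pt "0.001 -0.001 -0.04 0" --pt "0 0 -0.04 0" --pt "0 0 -0.03 0" --pt "0 0 -0.02 0" --pt "0 0 -0.008 0"

```text
clock: 8.52
position: [0.4371, 0.1541, 0.165]
ee_rot: [-0.0, 0.787, 0.617, -0.001]
contact_force: [0.5, -0.1, -1.1]
width: 0.0648
```

Request:
drive_tool --pt "0 0 0 0" --pt "0 0 0 0" --pt "0 0 0 0" --pt "0 0 0 0" --pt "0 0 0 0" --jaw 0 --force 30

```text
clock: 9.15
position: [0.4382, 0.1545, 0.1667]
ee_rot: [0.0, 0.787, 0.617, 0.001]
contact_force: [0.2, -0.4, 6.0]
width: 0.0379
```

Request:
drive_tool --pt "0 0 0.01 0" --pt "0 0 0.02 0" --pt "0 0 0.03 0" --pt "0 0 0.03 0" --pt "0 0 0.03 0"

```text
clock: 9.78
position: [0.4371, 0.1543, 0.2869]
ee_rot: [-0.0, 0.787, 0.617, -0.0]
contact_force: [1.2, 0.8, -1.0]
width: 0.0382
```

Request:
drive_tool --pt "0.012 0.035 0 0" --pt "0.012 0.035 0 0" --pt "0.012 0.035 0 0" --pt "0.011 0.034 0 0" --pt "0.011 0.034 0 0"

```text
clock: 10.4
position: [0.4955, 0.3284, 0.2858]
ee_rot: [-0.0, 0.787, 0.617, -0.001]
contact_force: [0.1, -0.3, -0.8]
width: 0.0383
```

Request:
drive_tool --pt "0 0 0 0" --pt "0 0 -0.02 0" --pt "0 0 -0.02 0" --pt "0 0 0 0" --pt "0 0 0 0"

```text
clock: 11.02
position: [0.4958, 0.327, 0.2467]
ee_rot: [0.0, 0.787, 0.617, 0.0]
contact_force: [-0.1, -0.3, -1.4]
width: 0.0381
```

```bash
cat > h.py <<'E'
from rig import sensors, cams, manip, spotter
import cv2, numpy as np
def med(n,k=3,cs=("scene","top"),th=.5):
    P=[]
    for _ in range(k):
        for c in cs:
            cams.get_image(c); r=spotter.landmark_of(n,c)
            if r and r[0]["score"]>th: P.append(r[0]["point"])
    print(n,len(P),np.median(P,0).round(4) if P else None)
def crop(name,c,r0,r1,c0,c1):
    f=min(800/(c1-c0),600/(r1-r0)); im=cams.get_image(c)["color"][r0:r1,c0:c1,::-1]
    cv2.imwrite(f"pics/{name}.png",cv2.resize(im,None,fx=f,fy=f,interpolation=cv2.INTER_CUBIC))
def st():
    s=sensors.get_state();print(s["clock"],s["position"].round(4),s["contact_force"].round(1),s["width"])
E
python3 - <<'E'
from h import *
st()
for n in ["blue_can","pocket","caddy"]: med(n,2)
crop("c2","scene",100,270,340,500)
E
```

```text
11.025 [0.4958 0.327  0.2467] [-0.1 -0.3 -1.4] 0.038088120415928434
blue_can 4 [0.4956 0.3278 0.0822]
pocket 4 [0.4934 0.3262 0.0039]
caddy 4 [ 0.461   0.3726 -0.0012]
```

View pics/c2.png

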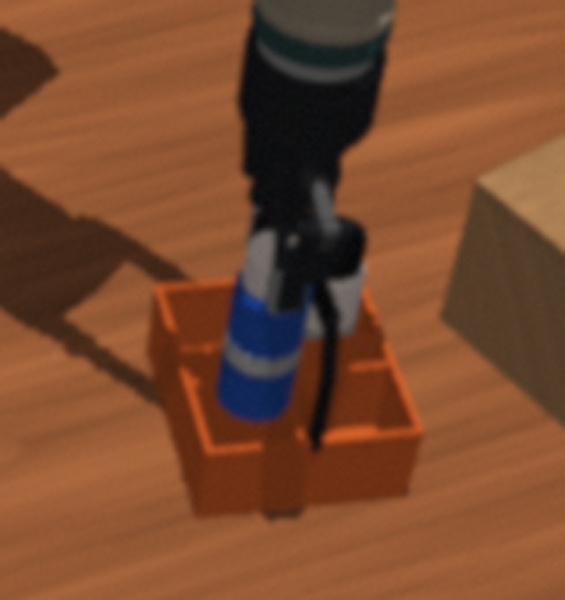

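The blue can hangs over the target pocket (at about (260,400) in the crop) and clears the handle, so I lower it.

Request:
drive_tool --pt "-0.001 -0.001 -0.015 0" --pt "0 0 -0.015 0" --pt "0 0 -0.015 0" --pt "0 0 -0.015 0" --pt "0 0 0 0"

```text
clock: 12.9
position: [0.4938, 0.326, 0.184]
ee_rot: [-0.0, 0.787, 0.617, -0.002]
contact_force: [0.5, -0.3, -0.8]
width: 0.0382
```

Request:
drive_tool --pt "0 0 -0.007 0" --pt "0 0 -0.006 0" --pt "0 0 -0.003 0" --pt "0 0 0 0" --pt "0 0 0 0"

```text
clock: 13.52
position: [0.4947, 0.3265, 0.1707]
ee_rot: [0.0, 0.787, 0.617, 0.0]
contact_force: [-1.2, -0.6, 5.1]
width: 0.0378
```

Request:
drive_tool --pt "0 0 0 0" --pt "0 0 0 0" --pt "0 0 0.01 0" --pt "0 0 0.03 0" --pt "0 0 0.04 0" --jaw 0.055

```text
clock: 14.15
position: [0.4944, 0.3262, 0.2503]
ee_rot: [-0.0, 0.787, 0.617, -0.001]
contact_force: [0.2, -0.2, -0.1]
width: 0.0547
```

Request:
drive_tool --pt "0 0 0.05 0" --pt "-0.03 0 0.02 10.7" --pt "-0.04 0.01 0 10.7" --pt "-0.03 0.03 0 10.7" --pt "0 0 0 10.7" --jaw 0.024

```text
clock: 14.78
position: [0.3925, 0.3678, 0.321]
ee_rot: [-0.0, 0.503, 0.864, 0.001]
contact_force: [0.6, 0.0, -0.5]
width: 0.0242
```

Run:
```python
from h import *
st()
for n in ["blue_can","white_can","handle","caddy","pocket","free_hook"]: med(n,2)
crop("c3","top",210,340,120,280)
```

```text
14.775 [0.3925 0.3678 0.321 ] [ 0.6  0.  -0.5] 0.024152776881941
blue_can 3 [0.4939 0.3239 0.004 ]
white_can 4 [0.4275 0.4218 0.0016]
handle 4 [0.4614 0.3757 0.1521]
caddy 4 [ 0.4622  0.3722 -0.0012]
pocket 4 [0.4936 0.3264 0.0038]
free_hook 2 [ 0.4156 -0.2247  0.2278]
```

View pics/c3.png

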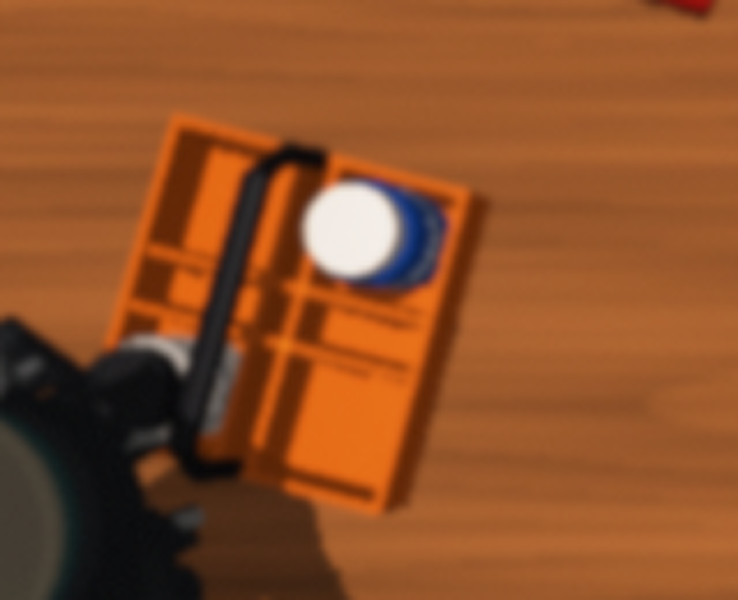

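The blue can now stands in the pocket diagonally opposite the white can. Next I line up with the caddy's −x leg. Gripping it there keeps the gripper's body outside the shelf's front edge when hanging.

Request:
drive_tool --pt "-0.001 0.008 0 10.7" --pt "-0.001 0.008 0 10.7" --pt "0 0.008 -0.02 10.7" --pt "0 0 -0.03 10.7" --pt "0 0 -0.03 3.6"

```text
clock: 17.85
position: [0.3927, 0.3906, 0.2393]
ee_rot: [0.0, 0.125, 0.992, 0.0]
contact_force: [-0.7, 0.4, -1.2]
width: 0.0242
```

Request:
drive_tool --pt "0 0 0 0" --pt "0 0 0 0" --pt "0 0 0 0" --pt "0 0 0 0" --pt "0 0 0 0"

```text
clock: 18.48
position: [0.3928, 0.3905, 0.2405]
ee_rot: [0.0, 0.127, 0.992, 0.0]
contact_force: [0.5, -0.7, 0.9]
width: 0.0241
```

Run:
```python
from h import *
st(); print(sensors.get_state()["ee_rot"])
crop("c4","scene",90,260,360,490)
```

```text
18.475 [0.3928 0.3905 0.2405] [ 0.5 -0.7  0.9] 0.024051865702328677
[3.91697041e-04 1.27064688e-01 9.91894257e-01 4.41372081e-04]
```

View pics/c4.png

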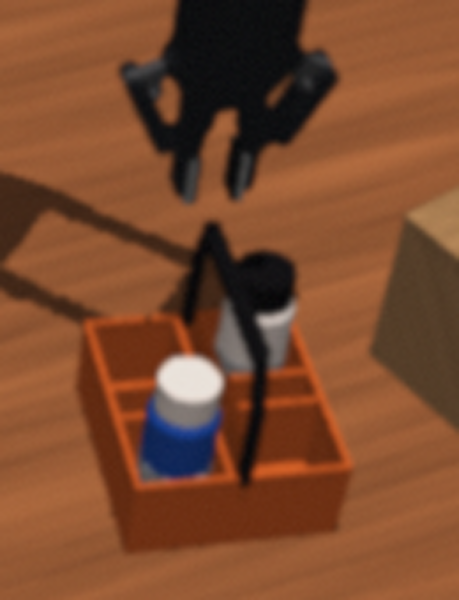

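Run:
```python
from h import *
im=cams.get_image("scene")
a=np.radians(-14);R=np.array([[np.cos(a),-np.sin(a)],[np.sin(a),np.cos(a)]])
for nm,p in [("farend",(-.060,0,.156)),("nearend",(.060,0,.156)),("corner+-",(.075,-.07,.062)),("corner++",(.075,.07,.062)),("corner--",(-.075,-.07,.062))]:
    X=np.r_[R@p[:2]+[.4617,.3745],p[2]]
    uv=cv2.projectPoints(X[None],cv2.Rodrigues(im["R"])[0],im["t"],im["intrinsics"],im["D"])[0].ravel()
    print(nm,((uv-[360,90])*3.53).round(0))
for y in (-.012,.012):
    s=sensors.get_state();b=np.radians(76); X=s["position"]+[y*np.cos(b),y*np.sin(b),-.073]
    uv=cv2.projectPoints(X[None],cv2.Rodrigues(im["R"])[0],im["t"],im["intrinsics"],im["D"])[0].ravel();print("tip",((uv-[360,90])*3.53).round(0))
```

```text
farend [214. 220.]
nearend [268. 354.]
corner+- [141. 491.]
corner++ [357. 468.]
corner-- [ 86. 323.]
tip [191. 197.]
tip [228. 194.]
```

Request:
drive_tool --pt "-0.003 -0.001 -0.02 0" --pt "0 0 -0.02 0" --pt "0 0 -0.015 0" --pt "0 0 -0.015 0" --pt "0 0 -0.009 0"

```text
clock: 19.2
position: [0.3896, 0.3893, 0.16]
ee_rot: [-0.0, 0.127, 0.992, -0.0]
contact_force: [0.5, -0.0, -0.7]
width: 0.0238
```

Request:
drive_tool --pt "0 0 0 0" --pt "0 0 0 0" --pt "0 0 0 0" --pt "0 0 0 0" --pt "0 0 0 0" --jaw 0 --force 60

```text
clock: 19.82
position: [0.3896, 0.3893, 0.1609]
ee_rot: [-0.0, 0.127, 0.992, -0.0]
contact_force: [0.2, -0.0, -4.8]
width: 0.0083
```

Run:
```python
from h import *
st()
for n in ["handle","caddy"]: med(n,2)
crop("c5","scene",90,260,360,490)
```

```text
19.825 [0.3896 0.3893 0.1609] [ 0.2 -0.  -4.8] 0.008272679377651877
handle 4 [0.4608 0.3733 0.1506]
caddy 3 [4.617e-01 3.697e-01 1.000e-04]
```

View pics/c5.png

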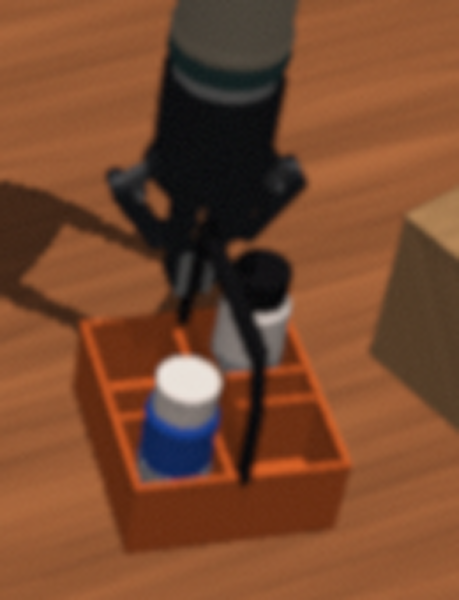

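The leg is clamped (8 mm opening) and nothing else is touched. I raise the grip force and do a small test lift.

Request:
drive_tool --pt "0 0 0 0" --pt "0 0 0 0" --pt "0 0 0.005 0" --pt "0 0 0.01 0" --pt "0 0 0.01 0" --force 120

```text
clock: 21.3
position: [0.3898, 0.3895, 0.1868]
ee_rot: [0.0, 0.127, 0.992, 0.0]
contact_force: [-0.6, 0.7, -4.3]
width: 0.0071
```

Request:
drive_tool --pt "0 0 0.01 0" --pt "0 0 0.01 0" --pt "0 0 0 0" --pt "0 0 0 0" --pt "0 0 0 0"

```text
clock: 21.92
position: [0.3894, 0.3891, 0.2054]
ee_rot: [-0.0, 0.127, 0.992, -0.0]
contact_force: [0.5, -0.9, -4.9]
width: 0.0071
```

Run:
```python
from h import *
st(); print(sensors.get_state()["moment"])
for n in ["handle","caddy","blue_can","white_can"]: med(n,2)
crop("c6","scene",80,260,350,490)
```

```text
21.925 [0.3894 0.3891 0.2054] [ 0.5 -0.9 -4.9] 0.007098181554869491
[ 0.07794756  0.27788279 -0.01688604]
handle 4 [0.4602 0.3732 0.1956]
caddy 3 [0.4601 0.3725 0.042 ]
blue_can 4 [0.4944 0.3251 0.0509]
white_can 4 [0.4289 0.4208 0.0484]
```

View pics/c6.png

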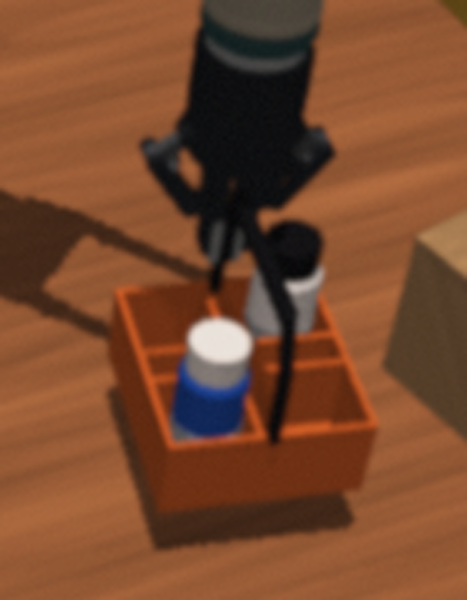

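The caddy lifts level and holds. I carry it over the green can, well clear, turning it −49.6° to line up with the hook, to a staging point in front of the shelf.

Request:
drive_tool --pt "0 -0.005 0.025 0" --pt "0 -0.01 0.025 -1" --pt "0.002 -0.02 0.025 -2" --pt "0.002 -0.025 0.025 -3" --pt "0.003 -0.027 0.025 -4"

```text
clock: 24.2
position: [0.3965, 0.3017, 0.3317]
ee_rot: [0.0, 0.214, 0.977, 0.0]
contact_force: [0.6, 0.0, -4.5]
width: 0.0074
```

Request:
drive_tool --pt "0.003 -0.028 0 -4" --pt "0.003 -0.028 0 -4" --pt "0.003 -0.028 0 -4" --pt "0.003 -0.028 0 -4" --pt "0.003 -0.028 0 -4"

```text
clock: 24.82
position: [0.4115, 0.1615, 0.331]
ee_rot: [0.0, 0.38, 0.925, 0.0]
contact_force: [-0.0, 0.4, -4.3]
width: 0.0072
```

Request:
drive_tool --pt "0.003 -0.028 0 -4" --pt "0.003 -0.028 0 -4" --pt "0.003 -0.028 0 -4" --pt "0.003 -0.028 0 -4" --pt "0.003 -0.026 0 -3.6"

```text
clock: 25.45
position: [0.4265, 0.0235, 0.331]
ee_rot: [0.0, 0.532, 0.847, 0.0]
contact_force: [0.5, 0.1, -3.8]
width: 0.0073
```

Request:
drive_tool --pt "0.002 -0.018 0 0" --pt "0 -0.008 0 0" --pt "0 0 0 0" --pt "0 0 0 0" --pt "0 0 0 0"

```text
clock: 26.08
position: [0.4286, -0.001, 0.3309]
ee_rot: [-0.0, 0.531, 0.847, 0.0]
contact_force: [0.5, 0.1, -3.4]
width: 0.0072
```

Run:
```python
from h import *
st(); print(sensors.get_state()["ee_rot"])
for n in ["handle","caddy","free_hook","used_hook"]: med(n,3)
cv2.imwrite("pics/s7.png",cams.get_image("scene")["color"][:,:,::-1])
```

```text
26.075 [ 0.4286 -0.001   0.3309] [ 0.5  0.1 -3.4] 0.007199346564472159
[-4.38604041e-05  5.30890468e-01  8.47440429e-01  1.64426647e-04]
handle 3 [ 0.4601 -0.0661  0.3219]
caddy 3 [ 0.4594 -0.069   0.1685]
free_hook 1 [0.6455 0.2717 0.0021]
used_hook 6 [ 0.6768 -0.1     0.2233]
```

View pics/s7.png

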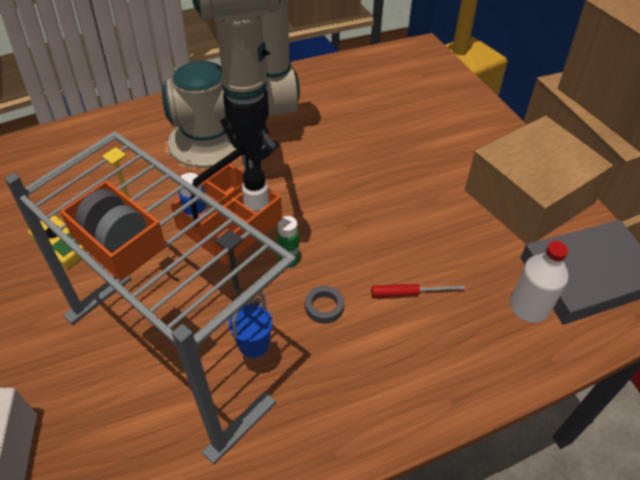

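Request:
drive_tool --pt "0.01 -0.02 -0.011 0" --pt "0.01 -0.021 -0.011 0" --pt "0.01 -0.021 -0.011 0" --pt "0.01 -0.021 -0.011 0" --pt "0.01 -0.02 -0.011 0"

```text
clock: 29.15
position: [0.4793, -0.1057, 0.2754]
ee_rot: [0.0, 0.531, 0.847, 0.0]
contact_force: [0.2, 0.1, -3.5]
width: 0.0074
```

Request:
drive_tool --pt "0 0 0 0" --pt "0 0 0 0" --pt "-0.01 -0.005 0 0" --pt "-0.018 -0.009 0 0" --pt "-0.018 -0.008 0 0"

```text
clock: 29.78
position: [0.4308, -0.1268, 0.2761]
ee_rot: [-0.0, 0.531, 0.847, -0.0]
contact_force: [-0.1, 1.1, -4.5]
width: 0.0077
```

Request:
drive_tool --pt "-0.009 -0.004 0 0" --pt "0 0 0 0" --pt "0 0 0 0" --pt "0 0 0 0" --pt "0 0 0 0"

```text
clock: 30.4
position: [0.424, -0.1305, 0.2758]
ee_rot: [-0.0, 0.531, 0.847, 0.0]
contact_force: [-0.4, 0.1, -5.1]
width: 0.0074
```

Run:
```python
from h import *
st()
for n in ["handle","free_hook","white_can"]: med(n,3)
crop("c8","top",200,410,380,640)
```

```text
30.4 [ 0.424  -0.1305  0.2758] [-0.4  0.1 -5.1] 0.007388778507428085
handle 6 [ 0.4568 -0.1937  0.2668]
free_hook 0 None
white_can 6 [ 0.4766 -0.1412  0.1182]
```

View pics/c8.png

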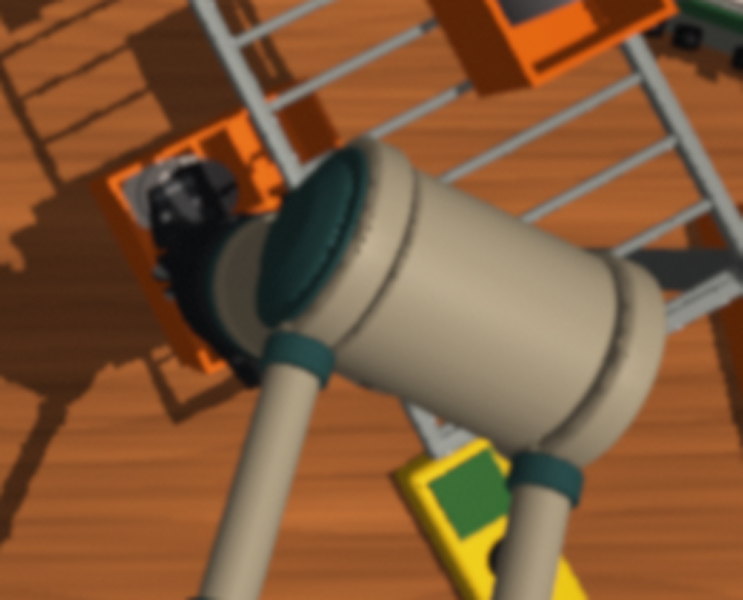

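No contact so far; the handle is measured at hook frame (−10, +50) mm. Now I slide it in over the tip.

Request:
drive_tool --pt "-0.009 -0.004 0 0" --pt "-0.009 -0.004 0 0" --pt "-0.009 -0.005 0 0" --pt "-0.009 -0.004 0 0" --pt "-0.008 -0.004 0 0"

```text
clock: 32.88
position: [0.3789, -0.1519, 0.276]
ee_rot: [0.0, 0.531, 0.847, 0.0]
contact_force: [0.5, 0.2, -3.6]
width: 0.0073
```

Request:
drive_tool --pt "0 0 0 0" --pt "0 0 0 0" --pt "0 0 0 0" --pt "0 0 0 0" --pt "0 0 0 0"

```text
clock: 33.5
position: [0.3798, -0.1515, 0.2759]
ee_rot: [-0.0, 0.531, 0.847, 0.0]
contact_force: [-0.0, 0.5, -3.8]
width: 0.0074
```

Run:
```python
from h import *
st()
for n in ["handle","free_hook","white_can"]: med(n,3)
crop("c9","scene",90,300,20,300)
```

```text
33.5 [ 0.3798 -0.1515  0.2759] [-0.   0.5 -3.8] 0.007443736939643254
handle 6 [ 0.4122 -0.215   0.2652]
free_hook 2 [ 0.4158 -0.2251  0.2266]
white_can 6 [ 0.434  -0.1626  0.1178]
```

View pics/c9.png

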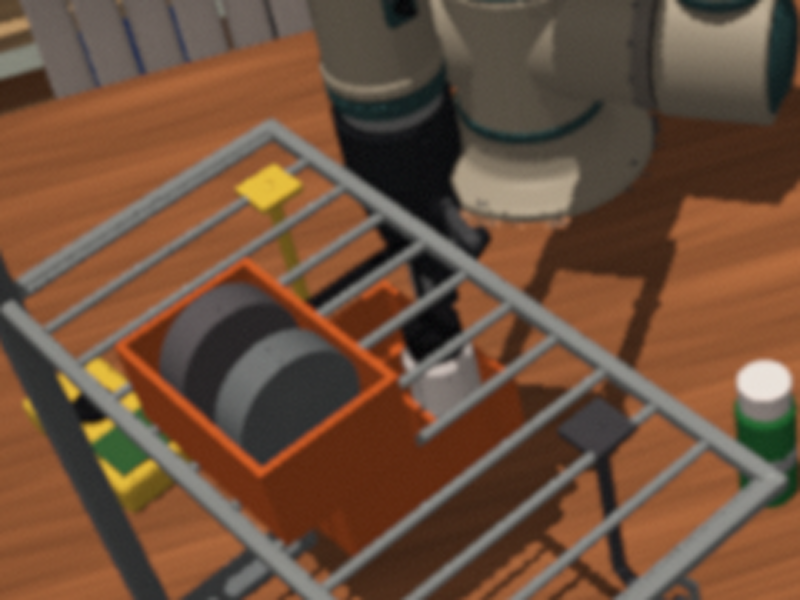

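The bar is just right of the yellow stem at (300,295), at hook frame (−10, +1) mm. I lower it onto the cradle.

Request:
drive_tool --pt "0 0 -0.008 0" --pt "0 0 -0.008 0" --pt "0 0 -0.008 0" --pt "0 0 -0.004 0" --pt "0 0 0 0"

```text
clock: 35.98
position: [0.3795, -0.1515, 0.2475]
ee_rot: [-0.0, 0.531, 0.847, 0.0]
contact_force: [-0.7, 0.9, -3.5]
width: 0.0075
```

Request:
drive_tool --pt "0 0 -0.003 0" --pt "0 0 -0.002 0" --pt "0 0 0 0" --pt "0 0 0 0" --pt "0 0 0 0"

```text
clock: 36.6
position: [0.3798, -0.1517, 0.243]
ee_rot: [0.0, 0.531, 0.847, 0.0]
contact_force: [0.5, 0.1, -4.2]
width: 0.0074
```

Request:
drive_tool --pt "0 0 -0.002 0" --pt "0 0 0 0" --pt "0 0 -0.002 0" --pt "0 0 0 0" --pt "0 0 0 0"

```text
clock: 37.22
position: [0.38, -0.1519, 0.2394]
ee_rot: [0.001, 0.531, 0.847, -0.0]
contact_force: [-1.4, 0.9, 1.1]
width: 0.0071
```

The hook now takes the weight (force went from −4 to about +1 N). I release and back out along the shelf's −x.

Request:
drive_tool --pt "0 0 0 0" --pt "0 0 0 0" --pt "0 0 0 0" --pt "0 0 0 0" --pt "0 0 0 0" --jaw 0.022 --force 20

```text
clock: 37.85
position: [0.3797, -0.1516, 0.2389]
ee_rot: [-0.0, 0.531, 0.847, 0.0]
contact_force: [0.1, -0.6, 0.2]
width: 0.0221
```

Run:
```python
from h import *
st()
for n in ["handle","caddy","white_can"]: med(n,3)
```

```text
37.85 [ 0.3797 -0.1516  0.2389] [ 0.1 -0.6  0.2] 0.02214162281896955
handle 6 [ 0.4147 -0.2144  0.2321]
caddy 6 [ 0.4178 -0.2298  0.0778]
white_can 6 [ 0.4384 -0.1748  0.0764]
```

Request:
drive_tool --pt "-0.004 0.009 0 0" --pt "-0.008 0.016 0 0" --pt "-0.011 0.022 0.005 0" --pt "-0.015 0.031 0.01 -10.7" --pt "-0.015 0.031 0.01 -10.7"

```text
clock: 40.28
position: [0.3251, -0.0409, 0.264]
ee_rot: [-0.0, 0.682, 0.732, 0.0]
contact_force: [-1.0, 0.8, 1.0]
width: 0.022
```

Request:
drive_tool --pt "0 0 0.008 -10.7" --pt "0 0 0 -10.7" --pt "0 0 0 -10.7" --pt "0 0 0 -10.7" --pt "0 0 0 -10.7" --jaw 0.085

```text
clock: 40.9
position: [0.3256, -0.0416, 0.2718]
ee_rot: [-0.0, 0.938, 0.347, -0.0]
contact_force: [0.3, 0.4, 0.7]
width: 0.085
```

Request:
drive_tool --pt "0 0 0 -10.7" --pt "0 0 0 -4.4" --pt "0 0 0 0" --pt "0 0 0 0" --pt "0 0 0 0"

```text
clock: 41.52
position: [0.3265, -0.0424, 0.2719]
ee_rot: [0.0, 0.975, 0.224, 0.0]
contact_force: [-0.6, 0.3, -0.3]
width: 0.085
```

Run:
```python
from h import *
st()
for n in ["handle","caddy","free_hook"]: med(n,5)
crop("c10","scene",90,300,60,300)
```

```text
41.525 [ 0.3265 -0.0424  0.2719] [-0.6  0.3 -0.3] 0.0849723657137467Traceback (most recent call last):
  File "<stdin>", line 3, in <module>
  File "h.py", line 7, in med
    cams.get_image(c); r=spotter.landmark_of(n,c)
    ~~~~~~~~~~~~~~^^^
ValueError: 200 camera calls are used up
```

The 200 camera calls are used up: spotter calls count too, which I had not tracked. From here I go by geometry and force. The last fix shows the caddy about 9 mm short of centre and tilted about 5.8°; the two estimates agree. I'll nudge it inward at bar height with the back of the open front finger, using joint-1 torque as the contact sensor.

Request:
drive_tool --pt "0.004 -0.009 0.005 0" --pt "0.005 -0.01 0.005 0" --pt "0.005 -0.01 0 0" --pt "0.004 -0.008 0 0" --pt "0.003 -0.006 0 0"

```text
clock: 43.05
position: [0.3479, -0.0863, 0.2817]
ee_rot: [-0.0, 0.975, 0.223, -0.0]
contact_force: [-0.0, 0.5, -0.3]
width: 0.085
```

Request:
drive_tool --pt "0 0 0 0" --pt "0 0 0 0" --pt "0 0 0 0" --pt "0 0 0 0" --pt "0 0 0 0"

```text
clock: 43.68
position: [0.3476, -0.0855, 0.282]
ee_rot: [0.0, 0.975, 0.224, 0.0]
contact_force: [0.2, 0.1, 0.5]
width: 0.0849
```

```bash
cat > e.py <<'E'
from rig import sensors
import numpy as np
s=sensors.get_state();e=np.array([.435,-.9,0]);f=s["contact_force"]
d=s["position"]-[.3797,-.1516,0]
print("t",s["clock"],"pos",s["position"].round(4),"along",(d@e*1000).round(1),"lat",(d@[.9,.435,0]*1000).round(1),"push",(-f@e).round(2),"eff",s["effort"].round(3),"M",s["moment"].round(3))
E
python3 e.py
```

```text
t 43.675 pos [ 0.3476 -0.0855  0.282 ] along -73.5 lat -0.1 push -0.03 eff [ 5.0000e-03 -2.0574e+01 -2.3390e+01 -0.0000e+00  1.0000e-03  0.0000e+00] M [ 0.014 -0.003 -0.013]
```

Request:
drive_tool --pt "0.002 -0.005 0 0" --pt "0.001 -0.002 0 0" --pt "0 0 0 0" --pt "0 0 0 0" --pt "0 0 0 0"

```text
clock: 44.3
position: [0.3506, -0.0926, 0.2819]
ee_rot: [-0.0, 0.975, 0.223, -0.0]
contact_force: [-0.0, 1.3, 0.5]
width: 0.0846
```

```bash
python3 e.py
```

```text
t 44.3 pos [ 0.3506 -0.0926  0.2819] along -65.8 lat -0.5 push 1.2 eff [-2.500e-02 -2.102e+01 -2.340e+01 -1.000e-03 -1.000e-03  0.000e+00] M [-0.002 -0.018 -0.004]
```

Request:
drive_tool --pt "0.002 -0.004 0 0" --pt "0.001 -0.002 0 0" --pt "0 0 0 0" --pt "0 0 0 0" --pt "0 0 0 0"

```text
clock: 44.92
position: [0.3536, -0.0985, 0.2819]
ee_rot: [-0.0, 0.975, 0.223, -0.0]
contact_force: [-1.0, -0.9, -0.1]
width: 0.085
```

```bash
python3 e.py
```

```text
t 44.925 pos [ 0.3536 -0.0985  0.2819] along -59.1 lat -0.4 push -0.34 eff [-2.1000e-02 -2.1478e+01 -2.3395e+01 -1.0000e-03 -1.0000e-03  0.0000e+00] M [-0.042 -0.053  0.   ]
```

Request:
drive_tool --pt "0.001 -0.002 0 0" --pt "0.001 -0.002 0 0" --pt "0 0 0 0" --pt "0 0 0 0" --pt "0 0 0 0"

```text
clock: 45.55
position: [0.3556, -0.1026, 0.2819]
ee_rot: [0.0, 0.975, 0.223, -0.0]
contact_force: [0.1, -0.7, -0.5]
width: 0.0852
```

```bash
python3 e.py
```

```text
t 45.55 pos [ 0.3556 -0.1026  0.2819] along -54.6 lat -0.3 push -0.62 eff [-1.5000e-02 -2.1796e+01 -2.3392e+01 -1.0000e-03 -1.0000e-03  0.0000e+00] M [ 0.001 -0.012  0.021]
```

Request:
drive_tool --pt "0.001 -0.002 0 0" --pt "0 0 0 0" --pt "0 0 0 0" --pt "0 0 0 0" --pt "0 0 0 0"

```text
clock: 46.18
position: [0.3567, -0.1046, 0.2819]
ee_rot: [0.0, 0.975, 0.223, 0.0]
contact_force: [-0.4, 0.2, 0.5]
width: 0.0847
```

```bash
python3 e.py
```

```text
t 46.175 pos [ 0.3567 -0.1046  0.2819] along -52.3 lat -0.3 push 0.33 eff [-5.0000e-03 -2.1966e+01 -2.3384e+01 -1.0000e-03  0.0000e+00  0.0000e+00] M [ 0.006 -0.046 -0.005]
```

Request:
drive_tool --pt "0.001 -0.002 0 0" --pt "0 0 0 0" --pt "0 0 0 0" --pt "0 0 0 0" --pt "0 0 0 0"

```text
clock: 46.8
position: [0.3577, -0.1066, 0.2819]
ee_rot: [0.0, 0.975, 0.223, -0.0]
contact_force: [0.2, -0.9, -0.3]
width: 0.0851
```

```bash
python3 e.py
```

```text
t 46.8 pos [ 0.3577 -0.1066  0.2819] along -50.1 lat -0.3 push -0.92 eff [-5.0000e-03 -2.2120e+01 -2.3383e+01 -0.0000e+00 -0.0000e+00  0.0000e+00] M [-0.013  0.014  0.031]
```

Request:
drive_tool --pt "0.001 -0.002 0 0" --pt "0 0 0 0" --pt "0 0 0 0" --pt "0 0 0 0" --pt "0 0 0 0"

```text
clock: 47.42
position: [0.3587, -0.1086, 0.2819]
ee_rot: [0.0, 0.975, 0.223, 0.0]
contact_force: [0.2, 0.1, 0.4]
width: 0.0853
```

```bash
python3 e.py
```

```text
t 47.425 pos [ 0.3587 -0.1086  0.2819] along -47.9 lat -0.2 push 0.04 eff [-5.0000e-03 -2.2276e+01 -2.3382e+01 -0.0000e+00  0.0000e+00  0.0000e+00] M [0.011 0.002 0.051]
```

Request:
drive_tool --pt "0.001 -0.002 0 0" --pt "0 0 0 0" --pt "0 0 0 0" --pt "0 0 0 0" --pt "0 0 0 0"

```text
clock: 48.05
position: [0.3597, -0.1106, 0.2819]
ee_rot: [0.0, 0.975, 0.223, 0.0]
contact_force: [-0.1, -0.7, -0.5]
width: 0.0851
```

```bash
python3 e.py
```

```text
t 48.05 pos [ 0.3597 -0.1106  0.2819] along -45.6 lat -0.2 push -0.62 eff [-5.0000e-03 -2.2431e+01 -2.3381e+01 -1.0000e-03 -0.0000e+00  0.0000e+00] M [-0.021  0.018 -0.05 ]
```

Request:
drive_tool --pt "-0.004 0.008 0 0" --pt "0 0 -0.012 0" --pt "0.002 -0.004 0 0" --pt "0 0 0 0" --pt "0 0 0 0"

```text
clock: 48.68
position: [0.3579, -0.1068, 0.27]
ee_rot: [0.0, 0.975, 0.223, 0.0]
contact_force: [-0.4, 0.2, 0.5]
width: 0.0852
```

```bash
python3 e.py
```

```text
t 48.675 pos [ 0.3579 -0.1068  0.27  ] along -49.8 lat -0.2 push 0.39 eff [-1.1000e-02 -2.2299e+01 -2.2962e+01 -3.0000e-03 -6.0000e-03 -1.0000e-03] M [ 0.045  0.004 -0.021]
```

Request:
drive_tool --pt "0.001 -0.002 0 0" --pt "0 0 0 0" --pt "0.001 -0.002 0 0" --pt "0 0 0 0" --pt "0 0 0 0"

```text
clock: 49.3
position: [0.3593, -0.1102, 0.2697]
ee_rot: [-0.001, 0.975, 0.223, -0.0]
contact_force: [-1.6, 3.8, -0.7]
width: 0.0848
```

```bash
python3 e.py
```

```text
t 49.3 pos [ 0.3593 -0.1102  0.2697] along -46.1 lat -0.4 push 4.09 eff [-7.4600e-01 -2.2494e+01 -2.4211e+01 -4.9800e-01 -7.4100e-01 -2.0000e-03] M [ 0.371  0.215 -0.034]
```

Request:
drive_tool --pt "0.001 -0.002 0 0" --pt "0 0 0 0" --pt "0 0 0 0" --pt "0 0 0 0" --pt "0 0 0 0"

```text
clock: 49.92
position: [0.3606, -0.1125, 0.2699]
ee_rot: [-0.0, 0.975, 0.223, -0.0]
contact_force: [-1.5, 3.9, -0.2]
width: 0.085
```

```bash
python3 e.py
```

```text
t 49.925 pos [ 0.3606 -0.1125  0.2699] along -43.5 lat -0.2 push 4.13 eff [-9.7700e-01 -2.2568e+01 -2.4588e+01 -6.6400e-01 -1.0070e+00 -2.0000e-03] M [0.548 0.278 0.08 ]
```

Request:
drive_tool --pt "0.001 -0.002 0 0" --pt "0 0 0 0" --pt "0 0 0 0" --pt "0 0 0 0" --pt "0 0 0 0"

```text
clock: 50.55
position: [0.3619, -0.1148, 0.27]
ee_rot: [0.0, 0.975, 0.223, 0.0]
contact_force: [-0.9, 1.9, -0.2]
width: 0.0851
```

```bash
python3 e.py
```

```text
t 50.55 pos [ 0.3619 -0.1148  0.27  ] along -40.9 lat -0.0 push 2.09 eff [-5.9100e-01 -2.2708e+01 -2.3826e+01 -3.8900e-01 -5.9400e-01 -1.0000e-03] M [0.293 0.122 0.023]
```

The force drop (1.0 → 0.6 Nm) shows the bar is sliding. By my geometry it has moved about 7.5 of the 9 mm, so one more small push and then a slow retreat.

Request:
drive_tool --pt "0.0005 -0.0011 0 0" --pt "0 0 0 0" --pt "0 0 0 0" --pt "0 0 0 0" --pt "0 0 0 0"

```text
clock: 51.18
position: [0.3621, -0.1156, 0.2699]
ee_rot: [-0.0, 0.975, 0.223, -0.0]
contact_force: [-1.3, 4.0, 0.6]
width: 0.0851
```

```bash
python3 e.py
```

```text
t 51.175 pos [ 0.3621 -0.1156  0.2699] along -40.1 lat -0.2 push 4.17 eff [-1.0550e+00 -2.2690e+01 -2.4618e+01 -7.0400e-01 -1.0780e+00 -3.0000e-03] M [0.529 0.188 0.001]
```

Request:
drive_tool --pt "-0.0005 0.001 0 0" --pt "-0.0005 0.001 0 0" --pt "-0.0005 0.001 0 0" --pt "-0.0005 0.001 0 0" --pt "-0.0005 0.001 0 0"

```text
clock: 51.8
position: [0.3598, -0.1108, 0.27]
ee_rot: [0.0, 0.975, 0.223, 0.0]
contact_force: [-0.8, 0.4, -0.3]
width: 0.085
```

```bash
python3 e.py
```

```text
t 51.8 pos [ 0.3598 -0.1108  0.27  ] along -45.4 lat -0.2 push 0.66 eff [-8.3000e-02 -2.2634e+01 -2.3040e+01 -5.0000e-03 -1.0000e-02 -1.2000e-02] M [ 0.    -0.01  -0.002]
```

The last step only rocked it (static load, no slip). The compliance works out to about 6.7 of the 9 mm done, so I push about 2 mm further.

Request:
drive_tool --pt "0.001 -0.002 0 0" --pt "0.0005 -0.001 0 0" --pt "0 0 0 0" --pt "0 0 0 0" --pt "0 0 0 0"

```text
clock: 52.42
position: [0.3611, -0.1137, 0.2699]
ee_rot: [-0.0, 0.975, 0.223, -0.0]
contact_force: [-0.6, -0.2, 0.5]
width: 0.0852
```

```bash
python3 e.py
```

```text
t 52.425 pos [ 0.3611 -0.1137  0.2699] along -42.2 lat -0.2 push 0.05 eff [-1.6000e-02 -2.2916e+01 -2.3031e+01  0.0000e+00 -3.0000e-03  0.0000e+00] M [0.052 0.016 0.008]
```

Request:
drive_tool --pt "0.0008 -0.0016 0 0" --pt "0.0007 -0.0014 0 0" --pt "0 0 0 0" --pt "0 0 0 0" --pt "0 0 0 0"

```text
clock: 53.05
position: [0.3626, -0.1166, 0.2699]
ee_rot: [-0.0, 0.975, 0.223, -0.0]
contact_force: [-1.8, 2.7, 0.5]
width: 0.0847
```

```bash
python3 e.py
```

```text
t 53.05 pos [ 0.3626 -0.1166  0.2699] along -39.0 lat -0.2 push 3.23 eff [-8.6200e-01 -2.2923e+01 -2.4395e+01 -5.8200e-01 -8.9200e-01 -3.0000e-03] M [ 0.428  0.167 -0.045]
```

Request:
drive_tool --pt "-0.0005 0.001 0 0" --pt "-0.0005 0.001 0 0" --pt "-0.0005 0.001 0 0" --pt "-0.0005 0.001 0 0" --pt "-0.001 0.002 0 0"

```text
clock: 53.68
position: [0.3598, -0.1108, 0.27]
ee_rot: [0.0, 0.975, 0.223, 0.0]
contact_force: [0.1, -0.4, 0.3]
width: 0.0848
```

Request:
drive_tool --pt "-0.005 0.01 0 0" --pt "-0.01 0.02 0 0" --pt "-0.015 0.03 0 0" --pt "-0.01 0.02 0 0" --pt "0 0 0 0"

```text
clock: 54.3
position: [0.3184, -0.0294, 0.2699]
ee_rot: [-0.0, 0.974, 0.225, -0.0]
contact_force: [0.8, -1.0, -0.6]
width: 0.0849
```

```bash
python3 e.py; python3 -c "
from rig import spotter
for n in ['handle','caddy']:
    try: print(n,spotter.landmark_of(n,'top')[:1])
    except Exception as x: print(x)"
```

```text
t 54.3 pos [ 0.3184 -0.0294  0.2699] along -136.6 lat -2.0 push -1.24 eff [  0.577 -17.493 -22.596   0.13    0.187   0.098] M [-0.062  0.017 -0.003]
handle [{'point': [0.458, 0.0587, 0.0002], 'score': 0.66}]
caddy [{'point': [0.4202, -0.2303, 0.0775], 'score': 0.71}]
```

Request:
drive_tool --pt "0 0 0 0" --pt "0 0 0 0" --pt "0 0 0 0" --pt "0 0 0 0" --pt "0 0 0 0"

```text
clock: 55.02
position: [0.3197, -0.0308, 0.2699]
ee_rot: [0.0, 0.975, 0.223, -0.0]
contact_force: [-0.2, -0.1, 0.6]
width: 0.085
```

Request:
drive_tool --pt "0 0 0 0" --pt "0 0 0 0" --pt "0 0 0 0" --pt "0 0 0 0" --pt "0 0 0 0"

```text
clock: 55.65
position: [0.3197, -0.0307, 0.2699]
ee_rot: [0.0, 0.975, 0.223, -0.0]
contact_force: [-1.4, 0.2, 0.1]
width: 0.0854
```

Request:
drive_tool --pt "0 0 0 0" --pt "0 0 0 0" --pt "0 0 0 0" --pt "0 0 0 0" --pt "0 0 0 0"

```text
clock: 56.28
position: [0.3197, -0.0307, 0.2699]
ee_rot: [0.0, 0.975, 0.223, -0.0]
contact_force: [0.7, 1.0, 0.1]
width: 0.0852
```

Request:
drive_tool --pt "0 0 0 0" --pt "0 0 0 0" --pt "0 0 0 0" --pt "0 0 0 0" --pt "0 0 0 0"

```text
clock: 56.9
position: [0.3197, -0.0307, 0.2699]
ee_rot: [0.0, 0.975, 0.223, -0.0]
contact_force: [-0.5, 0.3, 0.6]
width: 0.085
```

Request:
drive_tool --pt "0 0 0 0" --pt "0 0 0 0" --pt "0 0 0 0" --pt "0 0 0 0" --pt "0 0 0 0"

```text
clock: 57.52
position: [0.3197, -0.0307, 0.2699]
ee_rot: [0.0, 0.975, 0.223, -0.0]
contact_force: [0.2, -0.0, -0.2]
width: 0.0849
```

Request:
drive_tool --pt "0 0 0 0" --pt "0 0 0 0" --pt "0 0 0 0" --pt "0 0 0 0" --pt "0 0 0 0"

```text
clock: 58.15
position: [0.3197, -0.0307, 0.2699]
ee_rot: [0.0, 0.975, 0.223, 0.0]
contact_force: [-0.6, 0.5, 0.1]
width: 0.0855
```

Request:
drive_tool --pt "0 0 0 0" --pt "0 0 0 0" --pt "0 0 0 0" --pt "0 0 0 0" --pt "0 0 0 0"

```text
clock: 58.78
position: [0.3197, -0.0307, 0.2699]
ee_rot: [0.0, 0.975, 0.223, 0.0]
contact_force: [1.0, 0.1, 0.9]
width: 0.0851
```

Request:
drive_tool --pt "0 0 0 0" --pt "0 0 0 0" --pt "0 0 0 0" --pt "0 0 0 0" --pt "0 0 0 0"

```text
clock: 59.4
position: [0.3197, -0.0307, 0.2699]
ee_rot: [0.0, 0.975, 0.223, -0.0]
contact_force: [-0.4, -0.5, 1.1]
width: 0.0848
```

Request:
drive_tool --pt "0 0 0 0" --pt "0 0 0 0" --pt "0 0 0 0" --pt "0 0 0 0" --pt "0 0 0 0"

```text
clock: 60.02
position: [0.3197, -0.0307, 0.2699]
ee_rot: [0.0, 0.975, 0.223, 0.0]
contact_force: [0.0, 0.8, -0.5]
width: 0.0849
```

Request:
drive_tool --pt "0 0 0 0" --pt "0 0 0 0" --pt "0 0 0 0" --pt "0 0 0 0" --pt "0 0 0 0"

```text
clock: 60.65
position: [0.3197, -0.0307, 0.2699]
ee_rot: [0.0, 0.975, 0.223, -0.0]
contact_force: [0.8, -0.2, 0.7]
width: 0.0852
```

Request:
drive_tool --pt "0 0 0 0" --pt "0 0 0 0" --pt "0 0 0 0" --pt "0 0 0 0" --pt "0 0 0 0"

```text
clock: 61.28
position: [0.3197, -0.0307, 0.2699]
ee_rot: [0.0, 0.975, 0.223, -0.0]
contact_force: [0.8, -0.1, 0.2]
width: 0.0851
```

```bash
python3 -c "
from rig import manip
print(manip.sign_off())"
```

```text
the job is handed in; nothing more can be done
None
```

I stood the blue can in the pocket diagonally opposite the white can while the caddy was on the bench, then hung the loaded caddy on the free yellow hook. I handed in at about 61 s. **The final hang is not confirmed by a picture:** I had used up all 200 camera calls by then, because spotter calls count too and I hadn't tracked them.

- **Getting it on the hook:** I carried the caddy by one handle leg so the gripper body stayed outside the shelf's front edge. The load moved onto the hook when I lowered it.
- **Last camera check:** after release it hung on the hook, but about 9 mm off centre along the bar and tilted about 5.8°. Both cans were in their pockets when I slid it in, and the white can was seen again after release.
- **Levelling without pictures:** I pushed the bar inward with the open finger, going by contact force and arm position. I estimate it slid about 8.6 mm, so the remaining tilt should be about 1°, give or take 1°.
- **At hand-in:** I backed off about 10 cm and waited about 7 s for any swing to die down. The arm was touching nothing, and the highest contact force in the readings was about 6 N. The carrying path kept clear of the other things on the bench, but I did not check them again at the end.

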